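# Present a mounting plate over the shelf edge

## Robot

A 7-joint arm with a two-finger parallel gripper is mounted at the origin on the work surface. World frame = base frame: x ahead of the robot, y to its left, z up, the work surface at z = 0. Lengths are in m, angles in rad, forces in N, time in s.
With the tool pointing down it reaches from about 0.425 to 0.875 m from the base axis. Payload 4.7 kg.
Tool frame: the origin (TCP) lies midway between the tips of the shut fingers; the grasp point (between the pads) lies 19 mm behind it; x points along the fingers, y is the direction in which the jaws open and shut, and the axes are right-handed (so a half turn about x gives the same grasp; the last joint's range is limited). The gripper opens to 87 mm and grips with 3 to 60 N. Pads are 19 mm wide; open, the fingers measure 117 mm over their backs; the gripper's body (75 mm by 190 mm) begins 51 mm behind the grasp point.
Start: joints at [1.144, 0.321, -0.07, 1.45, 0.023, 1.371, -0.057], TCP at [0.277, -0.588, 0.223] pointing down, gripper open.
Joint ranges: [-2.86, 2.86], [-0.3, 2.09], [-1.38, 1.24], [0.06, 2.45], [-1.56, 4.7], [0.09, 2.05], [-2.69, 2.69]. Speed limits (rad/s): [2.57, 2.57, 3.14, 3.14, 3.14, 3.14, 3.14].

## Interface

Orientations are given as a rotation vector (axis times angle).
In Python, from bench import ctrl gives the robot as it stands. The module is installed in compiled form; this text tells all that it offers.
- The arm moves only by the shell command python3 -m jog 'ROWS' [FORCE]. ROWS is JSON, a list of rows, each an object with "rot": the turn, a rotation vector about the tool's x, y, z in units of 5 degrees (1.0 is 5 degrees), a list of three; "travel": the shift along the tool's x, y, z in units of 0.3 m (1.0 is 0.3 m), a list of three; "jaw": the closure, from -1 (fully open) to 1 (shut), so that 0 is half open. In form: [{"rot": [ax, ay, az], "travel": [tx, ty, tz], "jaw": jaw}, ...]. A call has 1 to 8 rows; each row shifts and turns the commanded pose from where the row before left it, along the tool's axes as they then stand; what a row does not reach is not made up. A row lasts 1/10 s, in which the tool goes at most 50 mm and 8.59 degrees, less where a joint would pass 70% of its speed; a pose out of reach is approached as far as the arm can. A call with a number of a shift or a turn outside -1 to 1 is refused whole. A call with a gripper value outside its range is refused whole. The fingers move at their own pace and stop on an object; FORCE is the grip in N (left out, the last holds). Time passes only in rows, so rows that do not move let the fingers close. It gives the time, the measured TCP pose, the force and the opening at its end, in the units of the state.
- ctrl.get_state(): the state, without advancing time (a new reading comes with each control period).
- ctrl.get_image(name): name is "scene" or "side" or "wrist"; returns the picture (384x512x3 uint8, red, green, blue); there is no depth.
- ctrl.camera_model(name): a dict with "mtx" (3x3 intrinsics, pixels), "extrinsics" (4x4, takes a point from world to camera coordinates); the wrist camera has in their place "hand_eye" (4x4, takes a point from camera to tool coordinates, whose origin is the TCP and whose axes are the tool frame's). Camera axes: x right, y up, looking along -z (the intrinsics and any distortion apply to the point x, -y, -z); pixel columns grow to the right and rows downward; lengths in m; the calibration is good to about 2 mm. A picture is of the moment at which its call begins: read the wrist's pose just before it. camera_model takes no time and is no camera call.
- ctrl.close_job(): hands the job in, once; it reports no verdict.
The state is a dict: "time": time; "joint_positions": joint angles; "qd": joint speeds; "joint_torque": joint torques, N m; "position": TCP position; "tool_rot": TCP orientation; "ft_force": force on the tool from outside, world axes, zero at the start; "torque": the same for the moment, N m; "grip_width": opening from 0.0 (shut) to 1.0 (fully open).
Only numpy, scipy, OpenCV 4.12 (cv2) and the standard library are available. Lean on these libraries where they do the work, as an engineer would, in place of code of your own. Each camera call takes 0.05 s, during which the arm holds its last target.

## Task

On the low steel shelf lie a rectangular plate with a square window and a round disc. Push the rectangular plate flat along the shelf, out over the long shelf edge that faces away from the robot, until about 40 mm of it sticks out past that edge and its end is parallel to the edge, so that the picker on the other side can take hold of it; then let go of it. Slide it only, never lift it or tip it, and leave the disc and everything else where it is.

Things in the scene. Friction and masses are not known exactly. Their poses are not given: they have to be found in the camera images.
- stand: Low fixed shelf of bare galvanised steel, 260 mm deep (its x) by 560 mm long (its y), flat top 60 mm above the table, no rim. Origin: centre of its footprint at table height. Its +x points away from the robot, square to the long edge over which the plate must stick out (that edge is at x = +130 mm); turned up to 0.25 rad in yaw. A small carton 40 mm high stands near the middle of its length and a tin 45 mm high near its +y end; both are loose and must stay.
- far_edge (a point): Middle of the shelf's long edge that faces away from the robot, on the top surface (60 mm above the table); axes as the shelf's.
- plate: Rectangular dark steel plate lying flat on the shelf, loose: 120 mm long (its x) by 90 mm wide (its y) by 6 mm thick, with a 44 x 44 mm square window through its middle; about 0.25 kg, slides freely under a push of a few newtons. Origin: centre of its underside. Its +x end is the one nearer the far edge, and it starts up to 0.3 rad askew to the shelf, wholly on it, in the left or the right half of it. Its rear end is at x = -60 mm, with at least 45 mm of bare shelf behind it.
- plate_front (a point): Middle of the plate's 90 mm end nearer the far edge, on its top face (6 mm above its underside, 60 mm along the plate's +x from its centre).
- disc: Loose flat round disc of the same dark steel with a round hole in it, 110 mm across, 6 mm thick, lying in the other half of the shelf; it must stay where it is. Origin: centre of its underside.
- carton: Small cardboard carton 40 x 36 x 40 mm high, loose, on the shelf between plate and disc; must stay. Origin: centre of its underside.
- tin: Small steel tin, 40 mm across, 45 mm high, loose, at the +y end of the shelf; must stay. Origin: centre of its underside.
- oil_filter: White upright canister, 76 mm across, 90 mm high, loose on the table to the left of the shelf; must stay. Origin: centre of its underside.
- tape: Brown ring (tape core), 100 mm across, 48 mm high, loose on the table to the right; must stay. Origin: centre of its underside.
- scanner: Black hand terminal lying on the table to the far left, 90 x 62 x 30 mm, loose; must stay. Origin: centre of its underside.
Things that resemble listed ones, but are neither listed nor needed, are in the scene too. What is shaped like the plate but orange or turquoise is not meant.

How it is judged:
By the outcome, as a careful person would: the job done as asked, in the order asked, and still so for the second after the job is handed in, with the robot touching nothing.
It also fails if it takes over 40 s, if anything falls off the work surface, if the arm or the gripper's body presses on something with over 40 N, if the wrist force passes 120 N, or if a joint passes its speed limit or range.

## Working session

There is one attempt and no reset: what is moved stays moved. The work goes in short steps, Python scripts to look and compute and a shell command to move; the robot and the scene stay as the last step left them, time stands still between calls to the robot, and variables do not carry over. Pictures are saved under pics/ and viewed, and the job is handed in when it is done.

```bash
mkdir -p pics
python3 - <<'E'
from bench import ctrl
import cv2
s=ctrl.get_state()
for k in ("time","position","tool_rot","ft_force","grip_width"): print(k,s[k])
for n in("scene","side","wrist"):
    im=ctrl.get_image(n); cv2.imwrite(f"pics/{n}0.png",cv2.cvtColor(im,cv2.COLOR_RGB2BGR)); print(n,ctrl.camera_model(n))
E
```

```text
time 0.0
position [ 0.27701692 -0.58740627  0.22147653]
tool_rot [ 1.97751629  0.44492281 -1.97854075]
ft_force [-0.56081331  0.12283273 -0.8148841 ]
grip_width 0.9996564165797441
scene {'mtx': array([[496.17533724,   0.        , 265.55415062],
       [  0.        , 496.17533724, 192.57618039],
       [  0.        ,   0.        ,   1.        ]]), 'extrinsics': array([[ 0.71244668,  0.70145823,  0.01939254, -0.3298671 ],
       [-0.37953647,  0.36194303,  0.85143955,  0.10971711],
       [ 0.59023029, -0.61396546,  0.5240941 , -2.06554617],
       [ 0.        ,  0.        ,  0.        ,  1.        ]])}
side {'mtx': array([[440.27293283,   0.        , 257.73420609],
       [  0.        , 440.27293283, 195.35975196],
       [  0.        ,   0.        ,   1.        ]]), 'extrinsics': array([[-0.71095849, -0.70305525,  0.01585393,  0.3378916 ],
       [ 0.42982275, -0.41659046,  0.80106479, -0.30968533],
       [-0.55658821,  0.57633819,  0.59836766, -1.0457305 ],
       [ 0.        ,  0.        ,  0.        ,  1.        ]])}
wrist {'mtx': array([[297.93170523,   0.        , 254.05554504],
       [  0.        , 297.93170523, 191.4496294 ],
       [  0.        ,   0.        ,   1.        ]]), 'hand_eye': array([[-9.15350528e-04,  2.93730083e-01, -9.55887964e-01,
        -1.62818211e-01],
       [ 9.99999530e-01, -3.56120476e-05, -9.68534454e-04,
         6.00883579e-04],
       [-3.18528833e-04, -9.55888402e-01, -2.93729912e-01,
        -8.12748428e-02],
       [ 0.00000000e+00,  0.00000000e+00,  0.00000000e+00,
         1.00000000e+00]])}
```

View pics/scene0.png

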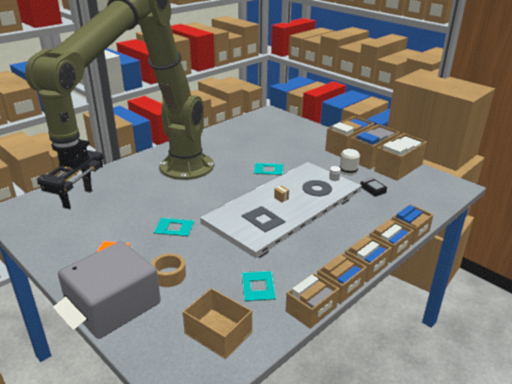

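View pics/side0.png

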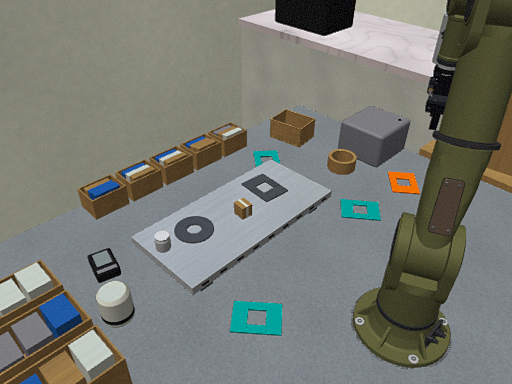

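View pics/wrist0.png

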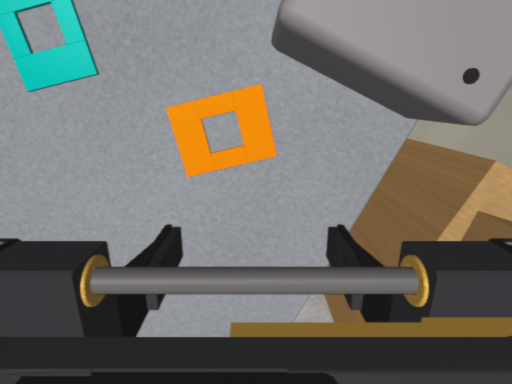

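Run:
```python
import cv2
a=cv2.imread("pics/scene0.png")[155:265,195:370]; cv2.imwrite("pics/sc_c.png",cv2.resize(a,None,fx=4.5,fy=4.5,interpolation=cv2.INTER_CUBIC))
a=cv2.imread("pics/side0.png")[155:295,130:335]; cv2.imwrite("pics/si_c.png",cv2.resize(a,None,fx=3.9,fy=3.9,interpolation=cv2.INTER_CUBIC))
```

```text
(no output)
```

View pics/sc_c.png

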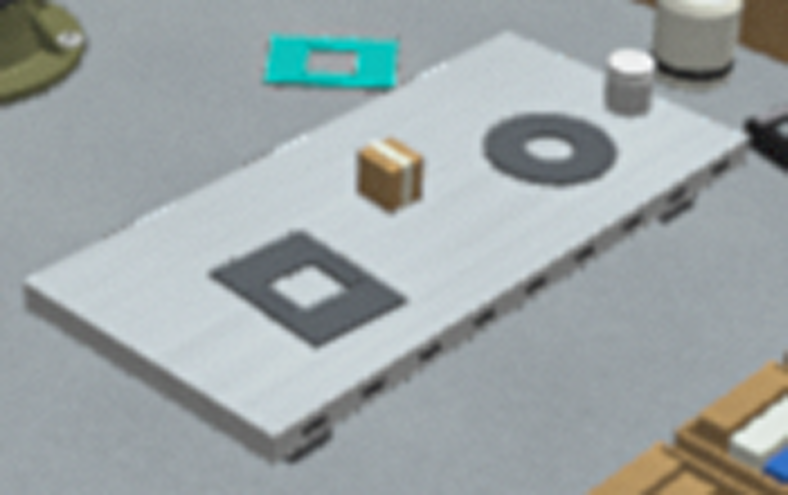

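View pics/si_c.png

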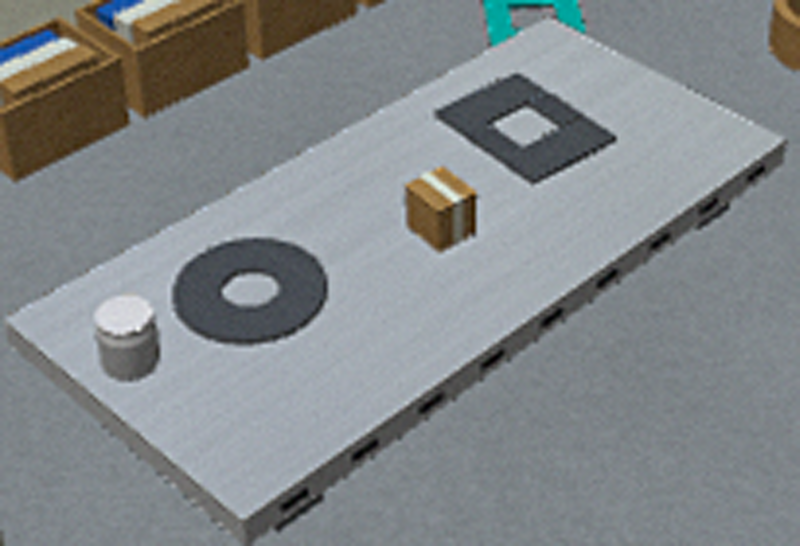

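```bash
cat > h.py <<'E'
import numpy as np, cv2
from bench import ctrl
def ray(name,uv,z,T=None):
    m=ctrl.camera_model(name);K=m["mtx"]
    uv=np.atleast_2d(uv).astype(float)
    d=np.c_[(uv[:,0]-K[0,2])/K[0,0],-(uv[:,1]-K[1,2])/K[1,1],-np.ones(len(uv))]
    if T is None: T=np.linalg.inv(m["extrinsics"])
    o=T[:3,3]; w=d@T[:3,:3].T
    return o+w*((z-o[2])/w[:,2])[:,None]
def wristT(s):
    T=np.eye(4);T[:3,:3]=cv2.Rodrigues(np.array(s["tool_rot"]))[0];T[:3,3]=s["position"]
    return T@ctrl.camera_model("wrist")["hand_eye"]
def crop(p,f,off): return (np.array(p,float)+.5)/f-.5+np.array(off)
E
python3 - <<'E'
from h import *
np.set_printoptions(precision=4,suppress=True)
A={"scene":([(28,285),(275,437),(747,140),(510,35)],[(297,232),(210,273),(318,346),(406,299)],4.5,(195,155)),
"side":([(785,146),(550,20),(10,322),(247,522)],[(616,137),(517,74),(437,115),(533,182)][0:4],3.9,(130,155))}
for n,(S,P,f,o) in A.items():
    s=ray(n,crop(S,f,o),.06); p=ray(n,crop(P,f,o),.066)
    print(n);print(s[:,:2]);print(p[:,:2])
    c=s.mean(0); print("c",c)
    for q in (s,p):
        print([round(float(np.linalg.norm(q[i]-q[(i+1)%4])),4) for i in range(4)],[round(float(np.arctan2(*(q[(i+1)%4]-q[i])[[1,0]])),3) for i in range(4)])
    print("pc",p.mean(0))
R=cv2.Rodrigues(np.array(ctrl.get_state()["tool_rot"]))[0];print(R)
E
```

```text
scene
[[ 0.4067 -0.2496]
 [ 0.6602 -0.2442]
 [ 0.6516  0.3092]
 [ 0.3976  0.3068]]
[[ 0.4995 -0.063 ]
 [ 0.4942 -0.1485]
 [ 0.6135 -0.156 ]
 [ 0.6174 -0.0686]]
c [0.529  0.0306 0.06  ]
[0.2536, 0.5534, 0.2539, 0.5565] [0.021, 1.586, -3.132, -1.555]
[0.0856, 0.1196, 0.0874, 0.118] [-1.633, -0.063, 1.527, 3.094]
pc [ 0.5562 -0.109   0.066 ]
side
[[ 0.3967 -0.2433]
 [ 0.6564 -0.2451]
 [ 0.6467  0.3108]
 [ 0.39    0.3073]]
[[ 0.4937 -0.1489]
 [ 0.611  -0.1565]
 [ 0.6146 -0.0674]
 [ 0.499  -0.059 ]]
c [0.5225 0.0324 0.06  ]
[0.2597, 0.556, 0.2568, 0.5506] [-0.007, 1.588, -3.128, -1.559]
[0.1176, 0.0891, 0.1159, 0.0901] [-0.064, 1.531, 3.069, -1.63]
pc [ 0.5546 -0.1079  0.066 ]
[[-0.0007  0.4267 -0.9044]
 [ 0.0013 -0.9044 -0.4267]
 [-1.     -0.0015  0.0001]]
```

```bash
python3 -m jog '[{"rot":[0.976,0,0],"travel":[0,0,0],"jaw":0},{"rot":[0.976,0,0],"travel":[0,0,0],"jaw":0},{"rot":[0.976,0,0],"travel":[0,0,0],"jaw":0},{"rot":[0.976,0,0],"travel":[0,0,0],"jaw":0},{"rot":[0.976,0,0],"travel":[0,0,0],"jaw":0},{"rot":[0,0,0],"travel":[0,-0.145,-0.052],"jaw":0},{"rot":[0,0,0],"travel":[0,-0.145,-0.052],"jaw":0},{"rot":[0,0,0],"travel":[0,-0.145,-0.052],"jaw":0}]'
python3 -m jog '[{"rot":[0,0,0],"travel":[0,-0.145,-0.052],"jaw":0},{"rot":[0,0,0],"travel":[0,-0.145,-0.052],"jaw":0},{"rot":[0,0,0],"travel":[0,-0.145,-0.052],"jaw":0},{"rot":[0,0,0],"travel":[0,-0.145,-0.052],"jaw":0},{"rot":[0,0,0],"travel":[0,-0.145,-0.052],"jaw":0},{"rot":[0,0,0],"travel":[0,-0.145,-0.052],"jaw":0},{"rot":[0,0,0],"travel":[0,-0.145,-0.052],"jaw":0},{"rot":[0,0,0],"travel":[0,-0.145,-0.052],"jaw":0}]'
python3 - <<'E'
from h import *
s=ctrl.get_state(); im=ctrl.get_image("wrist")
np.save("w1.npy",wristT(s)); print(s["position"],s["tool_rot"],s["time"]);print(cv2.Rodrigues(s["tool_rot"])[0].round(4))
cv2.imwrite("pics/w1.png",im[:,:,::-1])
E
```

```text
time: 0.95
position: [0.3223, -0.455, 0.222]
tool_rot: [2.214, 0.017, -2.215]
ft_force: [1.2, 0.0, 0.4]
grip_width: 0.511
time: 1.75
position: [0.4418, -0.105, 0.2225]
tool_rot: [2.214, 0.016, -2.213]
ft_force: [-0.4, -0.6, 0.7]
grip_width: 0.497
[ 0.44182212 -0.10503005  0.22254556] [ 2.21388151  0.01568441 -2.21349596] 1.75
[[ 2.000e-04  1.480e-02 -9.999e-01]
 [-6.000e-04 -9.999e-01 -1.480e-02]
 [-1.000e+00  6.000e-04 -2.000e-04]]
```

View pics/w1.png

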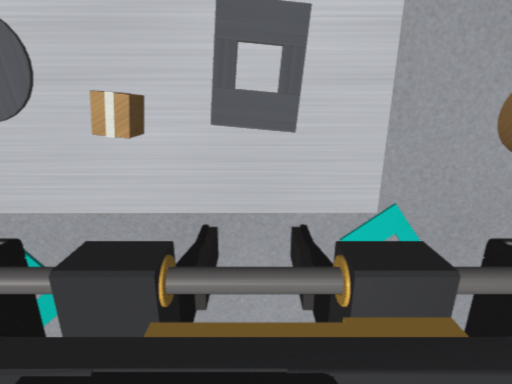

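Run:
```python
from h import *
np.set_printoptions(precision=4,suppress=True)
T=np.load("w1.npy")
print(ray("wrist",[(211,125),(296,132),(311,4.5)],.066,T)[:,:2])
e=ray("wrist",[(20,213),(375,213.5),(379,213),(403,5)],.06,T)[:,:2];print(e, np.arctan2(*(e[1]-e[0])), np.arctan2(*(e[3]-e[2])[::-1]))
```

```text
[[ 0.4976 -0.0598]
 [ 0.4917 -0.1494]
 [ 0.61   -0.1568]]
[[ 0.3932  0.1666]
 [ 0.3986 -0.248 ]
 [ 0.3993 -0.2525]
 [ 0.6126 -0.2461]] 3.128410054999841 0.03027220999585016
```

```bash
python3 -m jog '[{"rot":[0,0,0],"travel":[0.15,0,0],"jaw":0},{"rot":[0,0,0],"travel":[0.15,0,0],"jaw":0},{"rot":[0,0,0],"travel":[0.15,0,0],"jaw":0},{"rot":[0,0,0],"travel":[0.06,0,0],"jaw":0},{"rot":[0,0,0],"travel":[0.01,0,0],"jaw":0},{"rot":[0,0,0],"travel":[0,0,0],"jaw":0},{"rot":[0,0,0],"travel":[0,0,0],"jaw":0}]'
```

```text
time: 2.5
position: [0.443, -0.1073, 0.068]
tool_rot: [2.216, 0.015, -2.211]
ft_force: [-0.6, 0.3, 0.5]
grip_width: 0.5
```

```bash
python3 -m jog '[{"rot":[0,0,0],"travel":[0.0085,0,0],"jaw":0},{"rot":[0,0,0],"travel":[0.0085,0,0],"jaw":0},{"rot":[0,0,0],"travel":[0,0,0],"jaw":0}]'
python3 - <<'E'
from h import *
s=ctrl.get_state(); im=ctrl.get_image("wrist")
print(s["position"],s["tool_rot"],s["time"])
cv2.imwrite("pics/w2.png",im[:,:,::-1])
E
```

```text
time: 2.8
position: [0.4418, -0.107, 0.0617]
tool_rot: [2.214, 0.016, -2.213]
ft_force: [-0.0, 0.7, -0.5]
grip_width: 0.499
[ 0.44184003 -0.10702442  0.0616655 ] [ 2.21420693  0.01596715 -2.21330345] 2.8
```

View pics/w2.png

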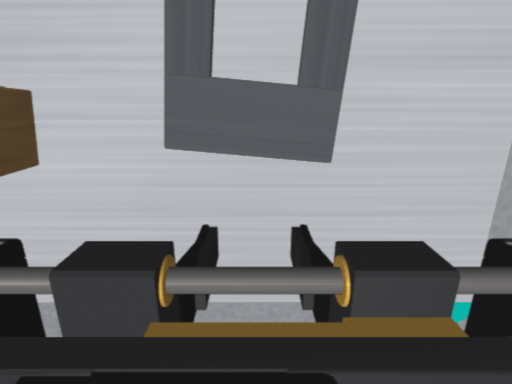

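```bash
python3 -m jog '[{"rot":[0,0,0],"travel":[-0.003,0,-0.05],"jaw":0},{"rot":[0,0,0],"travel":[0,0,-0.04],"jaw":0},{"rot":[0,0,0],"travel":[0,0,-0.03],"jaw":0},{"rot":[0,0,0],"travel":[0,0,-0.03],"jaw":0},{"rot":[0,0,0],"travel":[0,0,-0.03],"jaw":0},{"rot":[0,0,0],"travel":[0,0,-0.03],"jaw":0},{"rot":[0,0,0],"travel":[0,0,-0.03],"jaw":0},{"rot":[0,0,0],"travel":[0,0,-0.03],"jaw":0}]'
python3 - <<'E'
from h import *
s=ctrl.get_state(); im=ctrl.get_image("wrist")
print(s["position"],s["tool_rot"],s["time"])
cv2.imwrite("pics/w3.png",im[:,:,::-1])
a=ctrl.get_image("scene")[155:265,195:370]; cv2.imwrite("pics/sc3.png",cv2.resize(a,None,fx=4.5,fy=4.5,interpolation=cv2.INTER_CUBIC)[:,:,::-1])
E
```

```text
time: 3.65
position: [0.5235, -0.1053, 0.0621]
tool_rot: [2.214, 0.017, -2.214]
ft_force: [-1.2, -0.5, -0.4]
grip_width: 0.501
[ 0.52352951 -0.1053357   0.0621021 ] [ 2.21412555  0.01728561 -2.21380106] 3.65
```

View pics/w3.png

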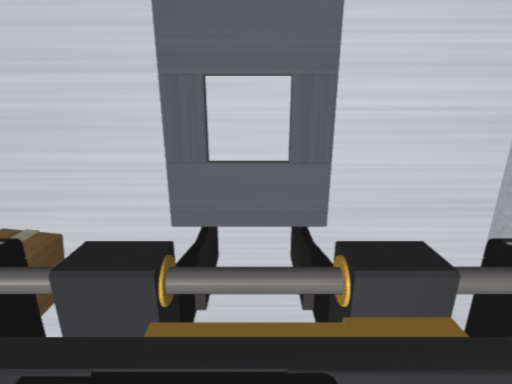

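View pics/sc3.png

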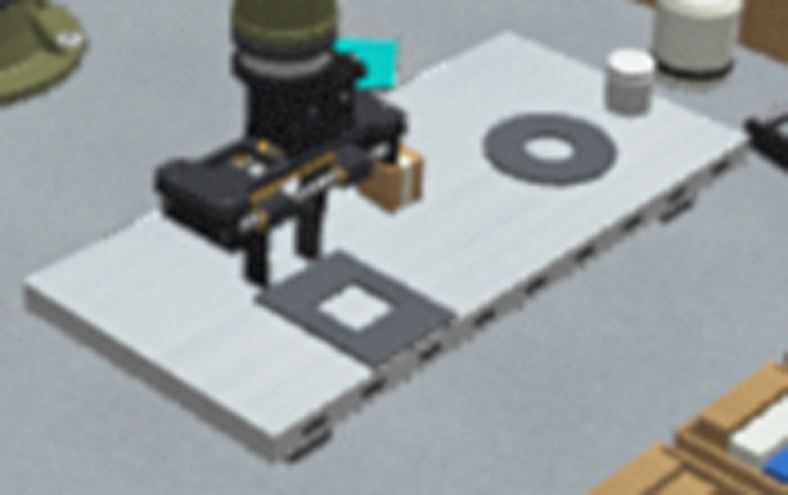

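```bash
python3 -m jog '[{"rot":[0,0,0],"travel":[0,0,-0.03],"jaw":0},{"rot":[0,0,0],"travel":[0,0,-0.03],"jaw":0},{"rot":[0,0,0],"travel":[0,0,-0.03],"jaw":0},{"rot":[0,0,0],"travel":[0,0,-0.02],"jaw":0},{"rot":[0,0,0],"travel":[0,0,-0.01],"jaw":0},{"rot":[0,0,0],"travel":[0,0,0],"jaw":0}]'
python3 - <<'E'
from h import *
s=ctrl.get_state(); im=ctrl.get_image("wrist")
np.save("w4.npy",wristT(s));print(s["position"],s["tool_rot"],s["time"])
cv2.imwrite("pics/w4.png",im[:,:,::-1])
a=ctrl.get_image("scene")[200:260,245:325]; cv2.imwrite("pics/sc4.png",cv2.resize(a,None,fx=10,fy=10,interpolation=cv2.INTER_CUBIC)[:,:,::-1])
E
```

```text
time: 4.35
position: [0.5595, -0.105, 0.0624]
tool_rot: [2.215, 0.017, -2.213]
ft_force: [0.2, 0.4, -0.6]
grip_width: 0.496
[ 0.55952125 -0.10503639  0.06238246] [ 2.21499129  0.01686884 -2.21281885] 4.35
```

View pics/w4.png

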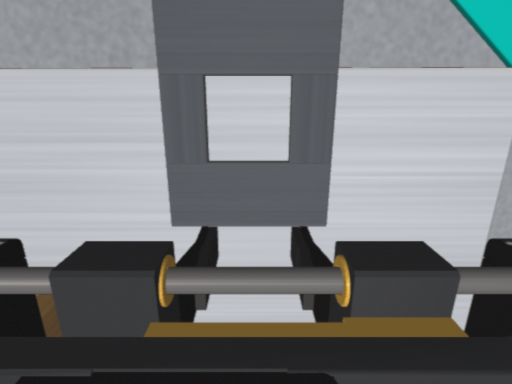

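View pics/sc4.png

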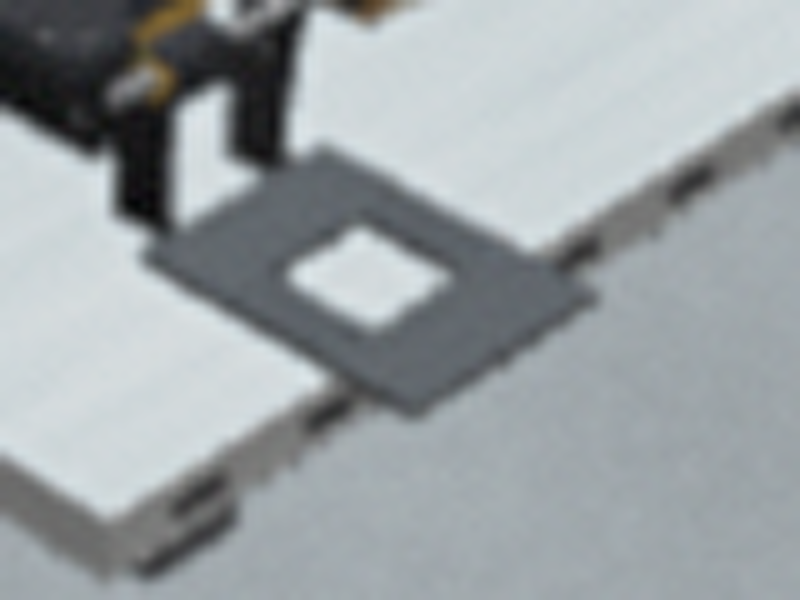

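Run:
```python
from h import *
np.set_printoptions(precision=4,suppress=True)
T=np.load("w4.npy")
im=cv2.imread("pics/w4.png",0).astype(float)
def edge(c,r0,r1):
    col=cv2.GaussianBlur(im,(1,3),0)[r0:r1,c-2:c+3].mean(1);g=np.abs(np.diff(col))
    i=g.argmax(); i0=max(i-2,0); w=g[i0:i+3]; return r0+.5+(w*np.arange(i0,i0+len(w))).sum()/w.sum()
def show(n,cols,r0,r1,z):
    P=[(c,edge(c,r0,r1)) for c in cols]; p=ray("wrist",P,z,T)[:,:2]
    k=np.polyfit(p[:,1],p[:,0],1); print(n,[round(x[1],1) for x in P],"yaw",-k[0],"x at -.105",np.polyval(k,-.105))
show("far edge",[20,50,80,110,140,360,400,440,480],58,78,.06)
show("rear",[185,195,225,245,265,285,315],215,238,.066)
show("win front",[220,235,250,265,280],66,85,.066)
show("win rear",[220,235,250,265,280],150,172,.066)
S=crop([(323,148),(146,256),(413,415),(597,296)],10,(245,200)); p=ray("scene",S,.066);print(p)
e=ray("scene",crop([(110,522),(325,392),(545,250),(800,95)],10,(245,200)),.06);print(e)
```

```text
far edge [np.float64(68.7), np.float64(68.7), np.float64(68.8), np.float64(68.5), np.float64(68.8), np.float64(67.8), np.float64(67.8), np.float64(67.6), np.float64(67.7)] yaw 0.018022230562097275 x at -.105 0.6566974391179976
rear [np.float64(225.9), np.float64(225.9), np.float64(225.9), np.float64(225.9), np.float64(225.9), np.float64(225.9), np.float64(225.8)] yaw 0.015582857996172176 x at -.105 0.5712985203865183
win front [np.float64(75.5), np.float64(75.5), np.float64(75.5), np.float64(75.5), np.float64(75.5)] yaw 0.015266138456463817 x at -.105 0.6527578795587222
win rear [np.float64(160.3), np.float64(160.3), np.float64(160.3), np.float64(160.2), np.float64(160.2)] yaw 0.015687393627839184 x at -.105 0.6098372063849012
[[ 0.5723 -0.0591  0.066 ]
 [ 0.5755 -0.1455  0.066 ]
 [ 0.6927 -0.1457  0.066 ]
 [ 0.6912 -0.057   0.066 ]]
[[ 0.66   -0.2446  0.06  ]
 [ 0.6603 -0.1508  0.06  ]
 [ 0.6574 -0.0432  0.06  ]
 [ 0.6575  0.0891  0.06  ]]
```

```bash
python3 -m jog '[{"rot":[0,0,0],"travel":[0,0,-0.01],"jaw":0},{"rot":[0,0,0],"travel":[0,0,-0.01],"jaw":0},{"rot":[0,0,0],"travel":[0,0,0],"jaw":0},{"rot":[0,0,0],"travel":[0,0,0],"jaw":0}]'
python3 -m jog '[{"rot":[0,0,0],"travel":[0,0,0.05],"jaw":0},{"rot":[0,0,0],"travel":[0,0,0.07],"jaw":0},{"rot":[0,0,0],"travel":[-0.1,0,0],"jaw":0},{"rot":[0,0,0],"travel":[-0.15,0,0],"jaw":0},{"rot":[0,0,0],"travel":[0,0,0],"jaw":0},{"rot":[0,0,0],"travel":[0,0,0],"jaw":0}]'
python3 - <<'E'
from h import *
s=ctrl.get_state(); im=ctrl.get_image("wrist")
np.save("w5.npy",wristT(s));print(s["position"],s["tool_rot"],s["time"])
cv2.imwrite("pics/w5.png",im[:,:,::-1])
for n in("scene","side"):cv2.imwrite(f"pics/{n}5.png",ctrl.get_image(n)[:,:,::-1])
E
```

```text
time: 4.85
position: [0.5649, -0.1052, 0.0624]
tool_rot: [2.214, 0.016, -2.214]
ft_force: [-3.0, -1.1, 2.1]
grip_width: 0.5
time: 5.45
position: [0.5304, -0.1058, 0.1389]
tool_rot: [2.218, 0.015, -2.208]
ft_force: [-0.7, 0.7, -1.0]
grip_width: 0.499
[ 0.53037091 -0.10581367  0.13889429] [ 2.21828063  0.01504668 -2.2082553 ] 5.45
```

View pics/w5.png

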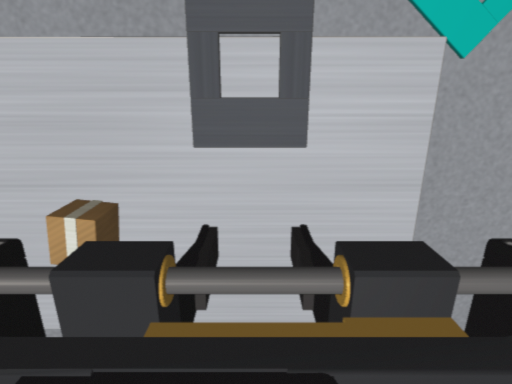

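View pics/scene5.png

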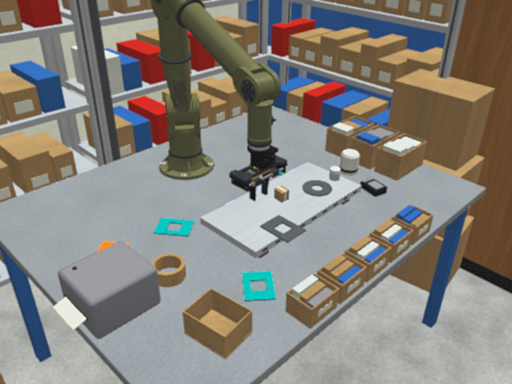

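View pics/side5.png

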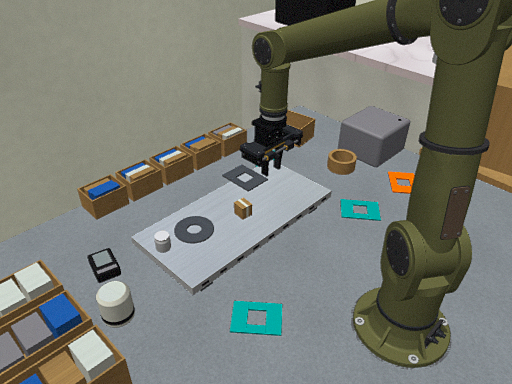

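```bash
python3 -m jog '[{"rot":[0,0,0],"travel":[-0.15,0,-0.05],"jaw":0},{"rot":[0,0,0],"travel":[-0.15,0,-0.1],"jaw":0},{"rot":[0,0,0],"travel":[-0.1,0,-0.1],"jaw":0},{"rot":[0,0,0],"travel":[0,0,0],"jaw":0},{"rot":[0,0,0],"travel":[0,0,0],"jaw":0}]'
python3 - <<'E'
from h import *
s=ctrl.get_state(); im=ctrl.get_image("wrist")
np.save("w6.npy",wristT(s));print(s["position"],s["tool_rot"],s["time"])
cv2.imwrite("pics/w6.png",im[:,:,::-1])
E
```

```text
time: 6.1
position: [0.6013, -0.1041, 0.2525]
tool_rot: [2.212, 0.018, -2.216]
ft_force: [-0.3, -0.3, -0.6]
grip_width: 0.5
[ 0.60133525 -0.10412408  0.25245566] [ 2.21195388  0.01836838 -2.21621147] 6.1
```

View pics/w6.png

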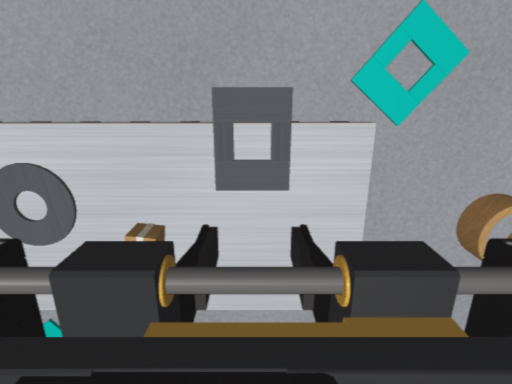

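Run:
```python
from h import *
T=np.load("w6.npy")
im=cv2.imread("pics/w6.png",0).astype(float)
def edge(c,r0,r1):
    col=cv2.GaussianBlur(im,(1,3),0)[r0:r1,c-2:c+3].mean(1);g=np.abs(np.diff(col))
    i=g.argmax(); i0=max(i-2,0); w=g[i0:i+3]; return r0+.5+(w*np.arange(i0,i0+len(w))).sum()/w.sum()
def show(n,cols,r0,r1,z):
    P=[(c,edge(c,r0,r1)) for c in cols]; p=ray("wrist",P,z,T)[:,:2]
    k=np.polyfit(p[:,1],p[:,0],1); print(n,[round(float(x[1]),1) for x in P],"yaw",-k[0],"x at -.105",np.polyval(k,-.105))
show("far edge",[20,50,80,110,140,200,310,340,365],115,133,.06)
show("front",[220,230,240,250,260,270,280],80,97,.066)
show("rear",[220,230,240,250,260,270,280],180,200,.066)
a=cv2.imread("pics/w6.png")[70:210,160:340];cv2.imwrite("pics/w6c.png",cv2.resize(a,None,fx=4,fy=4,interpolation=cv2.INTER_CUBIC))
```

```text
far edge [123.2, 122.6, 123.2, 123.2, 122.5, 122.6, 122.6, 122.2, 122.5] yaw 0.0179703539908306 x at -.105 0.6573578771593228
front [86.6, 86.6, 86.7, 86.6, 86.7, 86.7, 86.6] yaw 0.01615421606504332 x at -.105 0.69663631007951
rear [190.1, 190.1, 190.1, 190.1, 190.1, 190.1, 190.1] yaw 0.017307008315806872 x at -.105 0.5770037421305072
```

View pics/w6c.png

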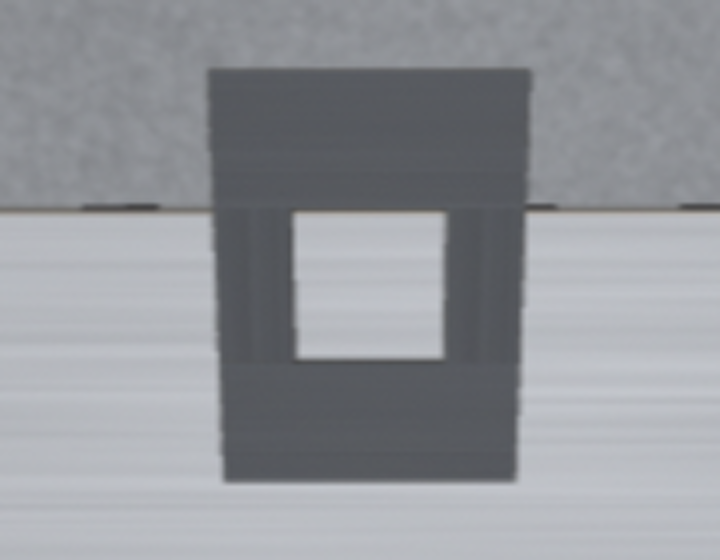

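```bash
python3 -c "
from bench import ctrl
print(ctrl.close_job())"
```

```text
the job is handed in; nothing more can be done
None
```

I pushed the plate flat along the shelf from behind with the half-open fingers, squared it to the shelf, then backed off and lifted clear before handing the job in at about 6 s.

- **Overhang:** in the last wrist picture, with the gripper clear, the plate's front end is about 39–40 mm past the far edge.
- **Squareness:** the end is parallel to the edge within about 2 mrad. Edge pixels scatter by about 1 px, and the calibration is good to about 2 mm.
- **Forces:** the largest I read was about 4 N, but I read them only at the end of each move.
- **Other objects:** the disc, carton, tin and the objects on the table look unmoved in the before and after scene and side pictures. I compared those by eye and did not measure them.

No check failed. At the check before the last nudge, the wrist camera gave about 34 mm of overhang and the scene camera about 33 mm, within calibration error.

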